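# Clamp the blue-taped glue-up in the bench press

## Robot

A 6-joint arm with a two-finger parallel gripper is mounted at the origin on the work surface. World frame = base frame: x ahead of the robot, y to its left, z up, the work surface at z = 0. Lengths are in m, angles in rad, forces in N, time in s.
With the tool pointing down it reaches from about 0.25 to 0.85 m from the base axis. Payload 12.5 kg.
Tool frame: the origin (TCP) lies midway between the tips of the shut fingers; the grasp point (between the pads) lies 19 mm behind it (ctrl.grip_point_offset is the z of the grasp point in the tool frame, in m); z points along the fingers, y is the line along which they close (so a half turn about z gives the same grasp; the last joint's range is limited). The gripper opens to 93 mm and grips with 3 to 60 N. Pads are 15 mm wide; open, the fingers measure 128 mm over their backs; the gripper's body (75 mm by 188 mm) begins 65 mm behind the grasp point.
Start: joints at [-1.29, 0.351, 1.652, -0, 1.139, -0.085], TCP at [0.197, -0.514, 0.219] pointing down, gripper open.
Joint ranges: [-2.75, 2.75], [-0.79, 2.1], [0.01, 2.65], [-1.57, 4.71], [0.07, 3.14], [-2.87, 2.87]. Speed limits (rad/s): [2.22, 2.22, 2.79, 3.14, 3.14, 3.14].

## Interface

Orientations are given as [roll, pitch, yaw] about the fixed x, y, z axes, in that order (R = Rz(yaw) Ry(pitch) Rx(roll)).
In Python, from rig import ctrl gives the robot as it stands. The module is installed in compiled form; this text tells all that it offers.
- The arm moves only by the tool drive_tool, never from a script. Its argument "series" is a list of rows, each an object of numbers: "tx", "ty", "tz": the shift along the world's x, y, z in m; "ax", "ay", "az": the turn, a rotation vector about the world's x, y, z in rad; "fingers": the opening, from 0 (shut) to 1 (fully open). A call has 1 to 10 rows; each row shifts and turns the commanded pose from where the row before left it; what a row does not reach is not made up. A row lasts 1/12 s, in which the tool goes at most 41.7 mm and 7.16 degrees, less where a joint would pass 70% of its speed; a pose out of reach is approached as far as the arm can. A call with a gripper value outside its range is refused whole. The fingers move at their own pace and stop on an object; the grip force is fixed at half the most. Time passes only in rows, so rows that do not move let the fingers close. It gives the time, the measured TCP pose, the force, the opening and the grip force at its end, in the units of the state.
- ctrl.get_state(): the state, without advancing time (a new reading comes with each control period).
- ctrl.read_camera(name): name is "side" or "top" or "wrist"; returns the picture (480x640x3 uint8, red, green, blue); there is no depth.
- ctrl.camera_model(name): a dict with "fx", "fy", "cx", "cy" (pixels), "R" (3x3) and "t" (3): a world point X has camera coordinates R X + t. Camera axes: x right, y down, z forward; pixel columns grow to the right and rows downward; lengths in m; the calibration is good to about 2 mm. A picture is of the moment at which its call begins: read the wrist's pose just before it. camera_model takes no time and is no camera call; for the wrist camera it gives the pose at the moment of the call.
- ctrl.hand_in(): hands the job in; it is judged then, once.
The state is a dict: "t": time; "qpos": joint angles; "qvel": joint speeds; "joint_efforts": joint torques, N m; "position": TCP position; "orientation": TCP orientation; "contact_force": force on the tool from outside, world axes, zero at the start; "wrist_torque": the same for the moment, N m; "opening": opening from 0.0 (shut) to 1.0 (fully open); "grasp_force": force on a finger pad.
Only numpy, scipy, OpenCV 4.12 (cv2) and the standard library are available. Lean on these libraries where they do the work, as an engineer would, in place of code of your own. Each camera call takes 0.05 s, during which the arm holds its last target. There are 200 camera calls.

## Task

On the bench press, first turn the dark wooden turntable one click by its orange peg so that the blue-taped plywood stack sits in its click position under the ram, leaving the red safety catch shut meanwhile. Then flip the red catch over to its open side, and only then pull the orange-ball lever towards the front of the press all the way to its stop, so that the ram clamps the stack. Finish while still holding the lever there (it springs back if let go); keep the plain stack in its seat and leave the scraper, stone and branch where they lie.

Things in the scene. Friction and masses are not known exactly. Their poses are not given: they have to be found in the camera images.
- press: Bench press bolted down; base plate 295 x 200 x 15 mm, grey column and head. Origin: bench surface, on the turntable's axis. Its x points from its front (peg side, nearest the robot) to the column at the back, y left, z up; 'press x, y, z' below are in this frame. Turntable: dark wooden disc, radius 105, top at z 35 mm. Head: box x 40 to 175, y -40 to 40, z 100 to 175 mm; column x 125 to 175 mm.
- turret (a joint): Turntable angle, rad, anticlockwise from above; 0 at start. Sprung clicks at -1.047, 0, 1.047; stops at +-1.15. Up to about 5 N at the peg; past 0.65 it pulls itself into the far click. Three seats (four 8 mm high pins each) at radius 70 mm, 60 degrees apart; the empty middle one starts under the ram. A stack on the left (+y) comes under the ram at -1.047, one on the right at +1.047.
- peg_top (a point): Centre of the top of the turntable's upright orange peg: diameter 18 mm, 60 mm high (press z 35 to 95 mm), 90 mm from the turntable's axis, opposite the middle seat: at press x -90, y 0 mm when the turntable is at 0. It turns with the table.
- blue_stack: The stack to clamp: round, glued, light and dark plywood layers, diameter 56 mm, 36 mm tall, about 90 g, loose in a seat; a 20 mm wide blue tape runs over its top and down two sides. Origin at the centre of its underside, z up. It starts in either the left or the right seat.
- plain_stack: The same kind of stack without tape, in the other side seat. Origin at the centre of its underside. It rides along and must stay upright in its seat.
- ram_axis (a point): Fixed point on the ram's axis (press frame x = 70, y = 0), at the height of the top of a seated stack (z = 71 mm).
- catch (a joint): Red safety catch, angle in rad: 0 shut (its arm bars the lever), 1.57 fully open (arm upright, tab lying flat over the head). Its own weight tips it over: past about 0.85 it falls on to 1.57 by itself, before that it falls shut. About 1 N at the tab top flips it.
- catch_tab (a point): Top edge (middle) of the catch's red thumb tab, a plate 30 mm wide (along press x), 8 mm thick. Shut: upright, this point at press x 61.5, y 10, z 242 mm. The hinge runs along press x at y 10, z 187 mm. The arm, 13 x 10 mm, reaches from the hinge 87 mm to +y in front of the lever. Push the tab to press -y: it lies down over the head and the arm swings upright.
- lever (a joint): Press lever, rad: 0 up (leaning 0.3 rad back, to press +x), grows as the ball is pulled to the front (press -x); stop at 0.78. Before the catch is open it has only 0.05 rad of play. Sprung: about 4 N at the ball at first, about 14 N at the stop with a stack under the ram; returns if let go. The ram comes down 26.7 mm per rad and its sprung foot meets the stack at about 0.52.
- lever_ball (a point): Centre of the orange ball (diameter 34 mm) at the end of the lever's 12 mm steel shaft, 130 mm from the pivot. At angle q it is at press x = 70 + 130 sin(0.3 - q), y = 85, z = 130 + 130 cos(0.3 - q) mm.
- lever_pivot (a point): Lever's pivot, at press x = 70, y = 85, z = 130 mm; its axis runs along the press's y.
- scraper: Bystander: scraper with dark wooden handle and steel blade, 215 mm long, blade 76 mm wide, lying left of the press. Origin on its underside under the white ferrule, x towards the blade.
- stone: Bystander: rough stone lump about 85 x 55 x 60 mm right of the press. Origin at the centre of its underside.
- branch: Bystander: forked piece of branch about 160 x 100 x 32 mm lying right of the press, near its front. Origin on its underside at the fork.
- pad: The ram's rubber foot, radius 20 mm, 8 mm thick. Origin at the centre of its underside (z = 85 mm in the press frame when up); it presses on the stack with up to about 28 N through its own spring (4 N per mm).
Mind the look-alikes: they are no part of the job. What is shaped like the plain_stack but green is not meant.

How it is judged:
By the outcome, as a careful person would: the job done as asked, in the order asked, and still so for the second after the job is handed in, while the arm keeps its last pose, push and grip.
It also fails if it takes over 72 s, if anything falls off the work surface, if the arm or the gripper's body presses on something with over 40 N, if the wrist force passes 120 N, or if a joint passes its speed limit or range.

## Working session

There is one attempt and no reset: what is moved stays moved. The work goes in short steps, Python scripts to look and compute and a tool call to move; the robot and the scene stay as the last step left them, time stands still between calls to the robot, and variables do not carry over. Pictures are saved under pics/ and viewed, at most 10 in all, crops included, and the job is handed in when it is done.

Besides the shell and the picture viewer there is one more tool, called as name([rows], argument=value, ...), one row to a line, values as JSON. drive_tool: Moves the arm, as the interface text tells. Its arguments: {"type":"object","properties":{"series":{"type":"array","items":{"type":"object","properties":{"tx":{"type":"number"},"ty":{"type":"number"},"tz":{"type":"number"},"ax":{"type":"number"},"ay":{"type":"number"},"az":{"type":"number"},"fingers":{"type":"number"}}}}},"required":["series"]}

```bash
mkdir -p pics
python3 - <<'E'
from rig import ctrl
import cv2
for n in("side","top"):
    cv2.imwrite(f"pics/{n}0.png",ctrl.read_camera(n)[:,:,::-1]); m=ctrl.camera_model(n); print(n,m)
print(ctrl.get_state(), ctrl.grip_point_offset)
E
```

```text
side {'fx': 502.59203472453595, 'fy': 502.59203472453595, 'cx': 323.13205429478313, 'cy': 240.92192502770666, 'R': array([[ 0.97397644, -0.2258574 , -0.01892948],
       [-0.18205924, -0.72988124, -0.65888376],
       [ 0.1349975 ,  0.64518354, -0.75200656]]), 't': array([-0.57629356,  0.24656516,  1.04201743])}
top {'fx': 566.6257431800201, 'fy': 566.6257431800201, 'cx': 318.3537495868943, 'cy': 233.46073827916447, 'R': array([[-0.00499331, -0.99997517, -0.00497161],
       [-0.99102292,  0.00561271, -0.13357421],
       [ 0.1335988 ,  0.00426   , -0.99102634]]), 't': array([0.02240971, 0.6265438 , 1.22658754])}
{'t': 0.1, 'qpos': array([-1.28958568e+00,  3.51165502e-01,  1.65234570e+00, -1.12216336e-05,
        1.13910323e+00, -8.46240780e-02]), 'qvel': array([ 1.98871883e-03, -1.21179112e-03, -1.79323783e-03,  1.05540175e-03,
        9.47259620e-04,  2.98907006e-05]), 'joint_efforts': array([ 7.12113506e-04, -4.98030674e+01, -2.85704380e+01,  6.99926703e-02,
        2.38668808e-02, -3.27935413e-05]), 'position': array([ 0.19667487, -0.51330675,  0.21816997]), 'orientation': array([-3.14057367e+00, -7.62132106e-05,  3.65839388e-01]), 'contact_force': array([-0.10267298,  0.21806771,  0.41084015]), 'wrist_torque': array([ 0.00219351, -0.03906078, -0.01323755]), 'grasp_force': 0.0, 'opening': 1.0002575879565612} -0.0188
```

View pics/side0.png

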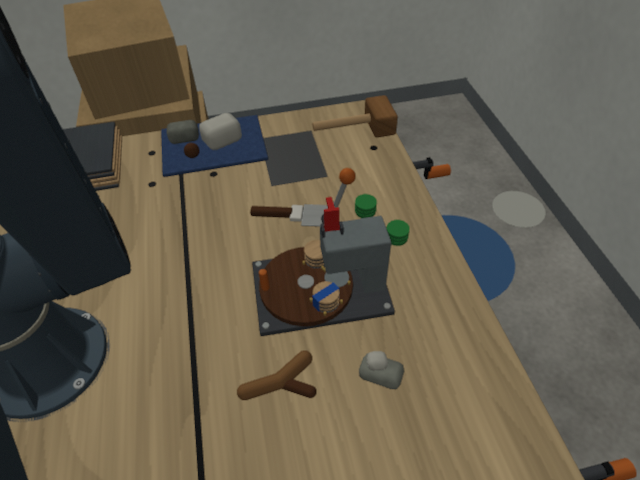

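View pics/top0.png

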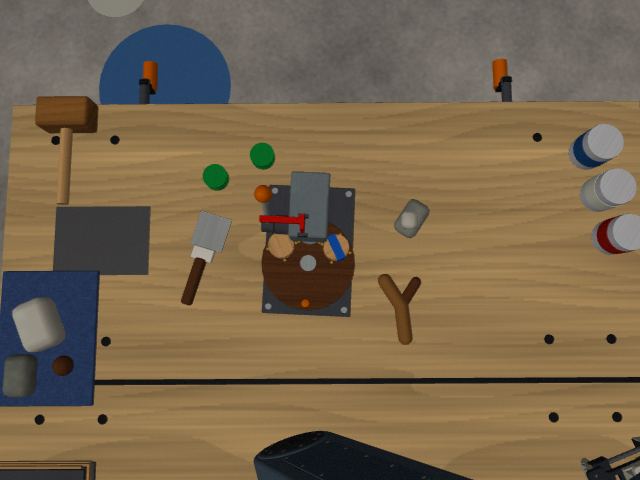

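The side view shows the blue-taped stack at (326,293) and the plain one at (315,250). In the top view they are at (337,247) on the right (-y) and (281,245) on the left. The green discs are decoys, at (262,155) and (216,177) in the top view. The peg is at (305,303) and the ball at (263,194). Blue sits in the right seat, so the table must turn by +1.047. Next I fit the press pose and confirm with a crop.

```bash
cat > h.py <<'E'
import numpy as np, cv2
from scipy.optimize import least_squares
from rig import ctrl
def proj(n,X,m=None):
    m=m or ctrl.camera_model(n); c=np.atleast_2d(X)@m["R"].T+m["t"]
    return c[:,:2]/c[:,2:]*[m["fx"],m["fy"]]+[m["cx"],m["cy"]]
def W(p,P):
    x,y,a=p; P=np.atleast_2d(P)/1000.; c,s=np.cos(a),np.sin(a)
    return P@np.array([[c,s,0],[-s,c,0],[0,0,1]])+[x,y,0]
def orange(im,near,r=14):
    h=cv2.cvtColor(im,cv2.COLOR_RGB2HSV); k=cv2.inRange(h,(5,180,90),(16,255,255))
    n,_,s,c=cv2.connectedComponentsWithStats(k)
    return [(s[i,4],s[i,:4].tolist(),c[i].round(1).tolist()) for i in range(1,n) if np.hypot(*(c[i]-near))<r]
E
python3 - <<'E'
from h import *
s=cv2.imread("pics/side0.png")[:,:,::-1].copy();t=cv2.imread("pics/top0.png")[:,:,::-1].copy()
print(orange(s,(347,176)),orange(s,(264,280)),orange(t,(263,194)),orange(t,(305,303)))
a=cv2.resize(s[160:340,240:400],None,fx=2.5,fy=2.5,interpolation=2); b=cv2.resize(t[160:325,245:365],None,fx=3,fy=3,interpolation=2)[:450]
b=cv2.copyMakeBorder(b,0,450-len(b),0,0,0)
cv2.imwrite("pics/c1.png",np.hstack([a,b])[:,:,::-1])
E
```

```text
[(np.int32(131), [340, 169, 14, 12], [346.8, 174.3])] [(np.int32(38), [259, 269, 8, 7], [262.5, 272.2])] [(np.int32(237), [254, 185, 17, 18], [262.1, 193.4])] [(np.int32(52), [301, 299, 9, 8], [304.8, 302.9])]
```

View pics/c1.png

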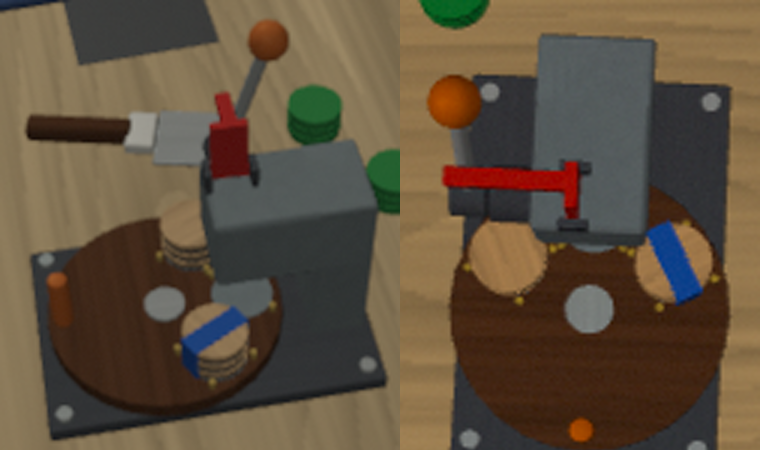

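The crop confirms it. The blue-taped stack is in the right seat (crop 672,262) and the bare stack in the left (507,255); the green ones stand off the press. The catch is shut. Now the pose fit.

```bash
cat >> h.py <<'E'
def ball(q): return [70+130*np.sin(.3-q),85,130+130*np.cos(.3-q)]
def peg(q): return [-90*np.cos(q),-90*np.sin(q),95]
E
python3 - <<'E'
from h import *
S=[(347,175.5),(263.3,272)];T=[(262.5,193.8),(304.8,302.6),(308,263)]
def f(p): return np.r_[(proj("side",W(p,[ball(0),peg(0)]))-S).ravel(),(proj("top",W(p,[ball(0),peg(0),[0,0,36]]))-T).ravel()]
r=least_squares(f,[.55,0,0]);p=r.x;print(p.round(4),r.fun.round(1))
np.save("p.npy",p)
for n,P in dict(peg=peg(0),peg1=peg(1.047),pegf=peg(.8),tab=[61.5,10,242],ball=ball(0),ballend=ball(.78),headfront=[40,0,175],piv=[70,85,130]).items(): print(n,W(p,P).round(3))
E
```

```text
[ 0.5623  0.0425 -0.0444] [-0.2 -0.1 -0.8 -0.8  0.1 -0.3  0.8  0.   0.  -0.6]
peg [[0.472 0.047 0.095]]
peg1 [[ 0.514 -0.033  0.095]]
pegf [[ 0.497 -0.019  0.095]]
tab [[0.624 0.05  0.242]]
ball [[0.674 0.123 0.254]]
ballend [[0.576 0.127 0.245]]
headfront [[0.602 0.041 0.175]]
piv [[0.636 0.124 0.13 ]]
```

drive_tool([
  {"tx": 0.017,"ty": 0.035,"fingers": 0.45},
  {"tx": 0.017,"ty": 0.035},
  {"tx": 0.017,"ty": 0.035},
  {"tx": 0.017,"ty": 0.035},
  {"tx": 0.017,"ty": 0.035},
  {"tx": 0.017,"ty": 0.035},
  {"tx": 0.017,"ty": 0.035},
  {"tx": 0.017,"ty": 0.035},
])

```text
schema error: expected keys tx, ty, tz, ax, ay, az, fingers
```

drive_tool([
  {"tx": 0.017,"ty": 0.035},
  {"tx": 0.017,"ty": 0.035},
  {"tx": 0.017,"ty": 0.035},
  {"tx": 0.017,"ty": 0.035},
  {"tx": 0.017,"ty": 0.035},
  {"tx": 0.017,"ty": 0.035},
  {"tx": 0.017,"ty": 0.035},
  {"tx": 0.017,"ty": 0.035},
  {"tz": 0},
  {"tz": 0},
])

```text
schema error: expected keys tx, ty, tz, ax, ay, az, fingers
```

All keys are required in every row.

drive_tool([
  {"tx": 0.017,"ty": 0.035,"tz": 0,"ax": 0,"ay": 0,"az": 0,"fingers": 0.45},
  {"tx": 0.017,"ty": 0.035,"tz": 0,"ax": 0,"ay": 0,"az": 0,"fingers": 0.45},
  {"tx": 0.017,"ty": 0.035,"tz": 0,"ax": 0,"ay": 0,"az": 0,"fingers": 0.45},
  {"tx": 0.017,"ty": 0.035,"tz": 0,"ax": 0,"ay": 0,"az": 0,"fingers": 0.45},
  {"tx": 0.017,"ty": 0.035,"tz": 0,"ax": 0,"ay": 0,"az": 0,"fingers": 0.45},
  {"tx": 0.017,"ty": 0.035,"tz": 0,"ax": 0,"ay": 0,"az": 0,"fingers": 0.45},
  {"tx": 0.017,"ty": 0.035,"tz": 0,"ax": 0,"ay": 0,"az": 0,"fingers": 0.45},
  {"tx": 0.017,"ty": 0.035,"tz": 0,"ax": 0,"ay": 0,"az": 0,"fingers": 0.45},
])

```text
t: 0.77
position: [0.333, -0.2317, 0.2185]
orientation: [-3.141, 0.0, 0.365]
contact_force: [1.1, -0.3, 0.2]
opening: 0.484
grasp_force: 0.0
```

drive_tool([
  {"tx": 0.017,"ty": 0.035,"tz": 0,"ax": 0,"ay": 0,"az": 0,"fingers": 0.45},
  {"tx": 0.017,"ty": 0.035,"tz": 0,"ax": 0,"ay": 0,"az": 0,"fingers": 0.45},
  {"tx": 0.017,"ty": 0.035,"tz": 0,"ax": 0,"ay": 0,"az": 0,"fingers": 0.45},
  {"tx": 0.017,"ty": 0.035,"tz": 0,"ax": 0,"ay": 0,"az": 0,"fingers": 0.45},
  {"tx": 0.017,"ty": 0.035,"tz": 0,"ax": 0,"ay": 0,"az": 0,"fingers": 0.45},
  {"tx": 0.017,"ty": 0.035,"tz": 0,"ax": 0,"ay": 0,"az": 0,"fingers": 0.45},
  {"tx": 0.017,"ty": 0.035,"tz": 0,"ax": 0,"ay": 0,"az": 0,"fingers": 0.45},
  {"tx": 0.017,"ty": 0.035,"tz": 0,"ax": 0,"ay": 0,"az": 0,"fingers": 0.45},
  {"tx": 0,"ty": 0,"tz": 0,"ax": 0,"ay": 0,"az": 0,"fingers": 0.45},
  {"tx": 0,"ty": 0,"tz": 0,"ax": 0,"ay": 0,"az": 0,"fingers": 0.45},
])

```text
t: 1.6
position: [0.4688, 0.0478, 0.2181]
orientation: [-3.141, 0.001, 0.369]
contact_force: [0.3, -0.3, -0.8]
opening: 0.449
grasp_force: 0.0
```

drive_tool([
  {"tx": 0.003,"ty": 0,"tz": -0.035,"ax": 0,"ay": 0,"az": 0,"fingers": 0.45},
  {"tx": 0,"ty": 0,"tz": -0.035,"ax": 0,"ay": 0,"az": 0,"fingers": 0.45},
  {"tx": 0,"ty": 0,"tz": -0.02,"ax": 0,"ay": 0,"az": 0,"fingers": 0.45},
  {"tx": 0,"ty": 0,"tz": -0.02,"ax": 0,"ay": 0,"az": 0,"fingers": 0.45},
  {"tx": 0,"ty": 0,"tz": -0.02,"ax": 0,"ay": 0,"az": 0,"fingers": 0.45},
  {"tx": 0,"ty": 0,"tz": -0.02,"ax": 0,"ay": 0,"az": 0,"fingers": 0.45},
  {"tx": 0,"ty": 0,"tz": -0.013,"ax": 0,"ay": 0,"az": 0,"fingers": 0.45},
  {"tx": 0,"ty": 0,"tz": 0,"ax": 0,"ay": 0,"az": 0,"fingers": 0.45},
])

```text
t: 2.27
position: [0.4698, 0.0453, 0.0535]
orientation: [-3.14, 0.004, 0.364]
contact_force: [-0.2, 0.3, -0.4]
opening: 0.45
grasp_force: 0.0
```

Run:
```python
from h import *
p=np.load("p.npy"); q=np.linspace(0,1.047,19)
for a in np.diff([W(p,peg(x))[0] for x in q],axis=0): print((a*1000).round(1)[:2])
```

```text
[-0.1 -5.2]
[ 0.2 -5.2]
[ 0.5 -5.2]
[ 0.8 -5.2]
[ 1.1 -5.1]
[ 1.4 -5. ]
[ 1.7 -4.9]
[ 2.  -4.8]
[ 2.3 -4.7]
[ 2.5 -4.6]
[ 2.8 -4.4]
[ 3.1 -4.2]
[ 3.3 -4.1]
[ 3.5 -3.9]
[ 3.8 -3.7]
[ 4.  -3.4]
[ 4.1 -3.2]
[ 4.3 -2.9]
```

drive_tool([
  {"tx": 0.002,"ty": 0.001,"tz": 0,"ax": 0,"ay": 0,"az": 0,"fingers": 0.28},
  {"tx": 0,"ty": 0,"tz": 0,"ax": 0,"ay": 0,"az": 0,"fingers": 0.28},
  {"tx": 0,"ty": -0.005,"tz": 0,"ax": 0,"ay": 0,"az": 0,"fingers": 0.28},
  {"tx": 0,"ty": -0.005,"tz": 0,"ax": 0,"ay": 0,"az": 0,"fingers": 0.28},
  {"tx": 0.0005,"ty": -0.005,"tz": 0,"ax": 0,"ay": 0,"az": 0,"fingers": 0.28},
  {"tx": 0.001,"ty": -0.005,"tz": 0,"ax": 0,"ay": 0,"az": 0,"fingers": 0.28},
  {"tx": 0.001,"ty": -0.005,"tz": 0,"ax": 0,"ay": 0,"az": 0,"fingers": 0.28},
  {"tx": 0.0015,"ty": -0.005,"tz": 0,"ax": 0,"ay": 0,"az": 0,"fingers": 0.28},
])

```text
t: 2.93
position: [0.4758, 0.0175, 0.0559]
orientation: [-3.139, 0.003, 0.366]
contact_force: [-8.6, 5.8, 3.7]
opening: 0.281
grasp_force: 4.3
```

drive_tool([
  {"tx": 0.0015,"ty": -0.005,"tz": 0,"ax": 0,"ay": 0,"az": 0,"fingers": 0.28},
  {"tx": 0.002,"ty": -0.005,"tz": 0,"ax": 0,"ay": 0,"az": 0,"fingers": 0.28},
  {"tx": 0.002,"ty": -0.005,"tz": 0,"ax": 0,"ay": 0,"az": 0,"fingers": 0.28},
  {"tx": 0.0025,"ty": -0.0045,"tz": 0,"ax": 0,"ay": 0,"az": 0,"fingers": 0.28},
  {"tx": 0.003,"ty": -0.0045,"tz": 0,"ax": 0,"ay": 0,"az": 0,"fingers": 0.28},
  {"tx": 0.003,"ty": -0.004,"tz": 0,"ax": 0,"ay": 0,"az": 0,"fingers": 0.28},
])

```text
t: 3.43
position: [0.4909, -0.0109, 0.056]
orientation: [-3.141, 0.001, 0.366]
contact_force: [-3.6, 2.3, 0.8]
opening: 0.28
grasp_force: 1.8
```

drive_tool([
  {"tx": 0.0035,"ty": -0.004,"tz": 0,"ax": 0,"ay": 0,"az": 0,"fingers": 0.28},
  {"tx": 0.0035,"ty": -0.004,"tz": 0,"ax": 0,"ay": 0,"az": 0,"fingers": 0.28},
  {"tx": 0.004,"ty": -0.0035,"tz": 0,"ax": 0,"ay": 0,"az": 0,"fingers": 0.28},
  {"tx": 0.004,"ty": -0.0035,"tz": 0,"ax": 0,"ay": 0,"az": 0,"fingers": 0.28},
  {"tx": 0.004,"ty": -0.003,"tz": 0,"ax": 0,"ay": 0,"az": 0,"fingers": 0.28},
  {"tx": 0.003,"ty": -0.002,"tz": 0,"ax": 0,"ay": 0,"az": 0,"fingers": 0.28},
  {"tx": 0,"ty": 0,"tz": 0,"ax": 0,"ay": 0,"az": 0,"fingers": 0.28},
  {"tx": 0,"ty": 0,"tz": 0,"ax": 0,"ay": 0,"az": 0,"fingers": 0.28},
])

```text
t: 4.1
position: [0.5142, -0.0308, 0.0557]
orientation: [3.141, -0.001, 0.366]
contact_force: [0.3, -0.5, 0.2]
opening: 0.281
grasp_force: 0.0
```

Run:
```python
from h import *
p=np.load("p.npy")
t=ctrl.read_camera("top");s=ctrl.read_camera("side")
e=W(p,peg(1.047)); print(e,proj("top",e),orange(t,proj("top",e)[0]),proj("side",e),orange(s,proj("side",e)[0]))
a=cv2.resize(s[160:340,240:400],None,fx=2.5,fy=2.5,interpolation=2); b=cv2.resize(t[160:310,245:365],None,fx=3,fy=3,interpolation=2)
cv2.imwrite("pics/c2.png",np.hstack([a,b])[:,:,::-1])
```

```text
[[ 0.51390036 -0.03334658  0.095     ]] [[343.22634912 282.70858598]] [] [[288.57102039 297.55024667]] [(np.int32(32), [284, 306, 6, 10], [286.2, 310.7])]
```

View pics/c2.png

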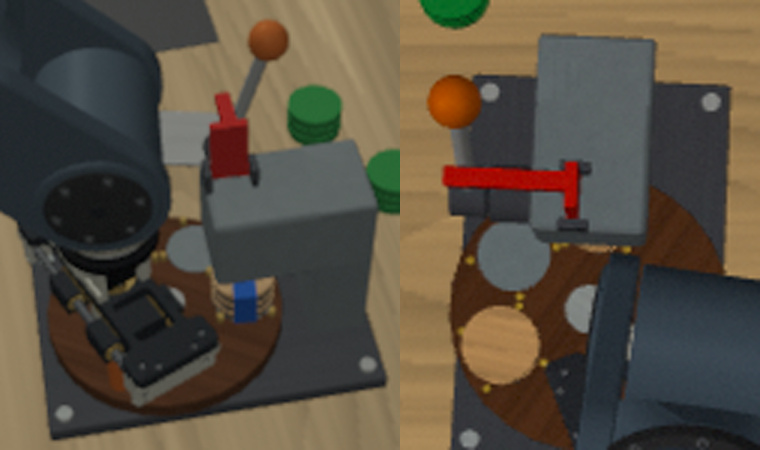

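The peg reached its end at (0.514,-0.031) with zero force. The blue stack now sits under the ram (side crop 245,298) and the plain one is seated at the lower left (500,345). The catch is still shut. I lift off and turn the tool so it closes along press x.

drive_tool([
  {"tx": 0,"ty": 0,"tz": 0.015,"ax": 0,"ay": 0,"az": 0,"fingers": 0.4},
  {"tx": 0,"ty": 0,"tz": 0.03,"ax": 0,"ay": 0,"az": 0,"fingers": 0.4},
  {"tx": 0,"ty": 0,"tz": 0.04,"ax": 0,"ay": 0,"az": 0,"fingers": 0.4},
  {"tx": 0,"ty": 0,"tz": 0.04,"ax": 0,"ay": 0,"az": 0,"fingers": 0.2},
  {"tx": 0,"ty": 0,"tz": 0.04,"ax": 0,"ay": 0,"az": 0.116,"fingers": 0},
  {"tx": 0,"ty": 0,"tz": 0.04,"ax": 0,"ay": 0,"az": 0.116,"fingers": 0},
  {"tx": 0,"ty": 0,"tz": 0.03,"ax": 0,"ay": 0,"az": 0.116,"fingers": 0},
  {"tx": 0,"ty": 0,"tz": 0,"ax": 0,"ay": 0,"az": 0.116,"fingers": 0},
  {"tx": 0,"ty": 0.01,"tz": 0,"ax": 0,"ay": 0,"az": 0.116,"fingers": 0},
  {"tx": 0,"ty": 0.02,"tz": 0,"ax": 0,"ay": 0,"az": 0.116,"fingers": 0},
])

```text
t: 5.03
position: [0.5138, -0.0013, 0.2912]
orientation: [3.14, -0.0, 1.066]
contact_force: [0.4, 0.4, -1.1]
opening: 0.007
grasp_force: 0.0
```

drive_tool([
  {"tx": 0.02,"ty": 0.015,"tz": 0,"ax": 0,"ay": 0,"az": 0.116,"fingers": 0},
  {"tx": 0.02,"ty": 0.015,"tz": 0,"ax": 0,"ay": 0,"az": 0.116,"fingers": 0},
  {"tx": 0.02,"ty": 0.015,"tz": 0,"ax": 0,"ay": 0,"az": 0.116,"fingers": 0},
  {"tx": 0.02,"ty": 0.015,"tz": 0,"ax": 0,"ay": 0,"az": 0.116,"fingers": 0},
  {"tx": 0.02,"ty": 0.015,"tz": 0,"ax": 0,"ay": 0,"az": 0,"fingers": 0},
  {"tx": 0.01,"ty": 0,"tz": 0,"ax": 0,"ay": 0,"az": 0,"fingers": 0},
  {"tx": 0,"ty": 0,"tz": 0,"ax": 0,"ay": 0,"az": 0,"fingers": 0},
  {"tx": 0,"ty": 0,"tz": 0,"ax": 0,"ay": 0,"az": 0,"fingers": 0},
])

```text
t: 5.7
position: [0.6234, 0.0745, 0.2901]
orientation: [-3.141, 0.0, 1.526]
contact_force: [0.9, 0.0, -0.5]
opening: 0.005
grasp_force: 0.0
```

Run:
```python
from h import *
p=np.load("p.npy")
t=ctrl.read_camera("top");s=ctrl.read_camera("side");w=ctrl.read_camera("wrist")
for q in(1,1.047,1.1): print(proj("top",W(p,peg(q))),proj("side",W(p,peg(q))))
print(orange(t,proj("top",W(p,peg(1.047)))[0]),orange(s,proj("side",W(p,peg(1.047)))[0]))
cv2.imwrite("pics/c3.png",np.hstack([cv2.resize(s[100:350,220:420],None,fx=2,fy=2),cv2.resize(w,(400,300))[:,:] if 0 else cv2.copyMakeBorder(cv2.resize(w,(400,300)),0,200,0,0,0)])[:,:,::-1])
```

```text
[[342.13064291 284.37573935]] [[286.65826433 296.95822161]]
[[343.22634912 282.70858598]] [[288.57102039 297.55024667]]
[[344.36533514 280.77017524]] [[290.77646257 298.12696645]]
[(np.int32(62), [337, 282, 9, 9], [340.8, 285.6])] [(np.int32(51), [282, 294, 8, 8], [285.5, 297.6])]
```

View pics/c3.png

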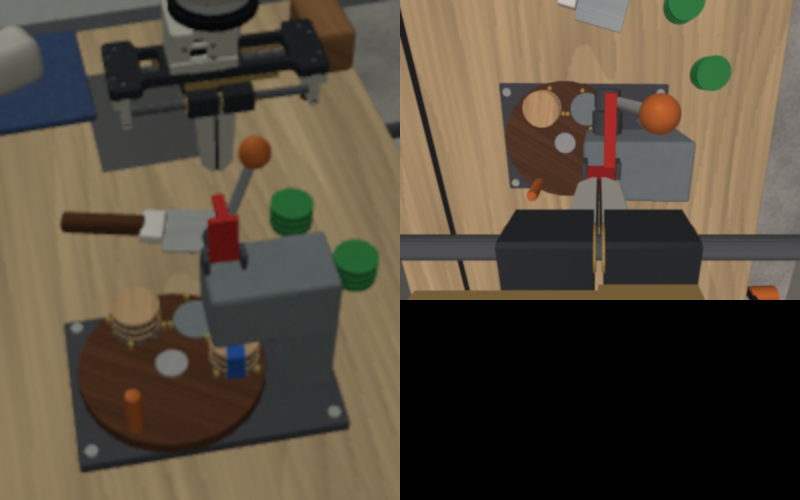

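The side crop shows the peg at (132,397), blue under the ram, and the catch shut. The peg angle reads slightly under 1.047, so I check by joint fit.

Run:
```python
from h import *
t=ctrl.read_camera("top");s=ctrl.read_camera("side")
P1=orange(t,(341,285));P2=orange(s,(285,297))
S=[(346.8,174.8),(263.,272.2),P2[0][2]];T=[(262.3,193.6),(304.8,302.9),P1[0][2]]
def f(v):
    X=W(v[:3],[ball(0),peg(0),peg(v[3])]); return np.r_[(proj("side",X)-S).ravel(),(proj("top",X)-T).ravel()]
r=least_squares(f,[.56,.04,-.04,1]);print(r.x.round(4),r.fun.round(1),np.sqrt(np.diag(np.linalg.inv(r.jac.T@r.jac)))*.6)
```

```text
[ 0.5624  0.0426 -0.0408  0.9668] [-0.2  0.4 -0.5 -1.  -0.2 -1.   0.   0.   0.9 -0.3  0.5 -0.2] [0.0006401  0.00061503 0.00617281 0.0155218 ]
```

The turntable rests at about 0.97, held short of the click by friction. I go back, grip the peg and carry it to exactly 1.047.

drive_tool([
  {"tx": -0.02,"ty": -0.02,"tz": 0,"ax": 0,"ay": 0,"az": -0.12,"fingers": 0.45},
  {"tx": -0.02,"ty": -0.02,"tz": 0,"ax": 0,"ay": 0,"az": -0.12,"fingers": 0.45},
  {"tx": -0.02,"ty": -0.02,"tz": 0,"ax": 0,"ay": 0,"az": -0.12,"fingers": 0.45},
  {"tx": -0.02,"ty": -0.02,"tz": 0,"ax": 0,"ay": 0,"az": -0.12,"fingers": 0.45},
  {"tx": -0.02,"ty": -0.02,"tz": 0,"ax": 0,"ay": 0,"az": -0.12,"fingers": 0.45},
  {"tx": -0.015,"ty": -0.004,"tz": 0,"ax": 0,"ay": 0,"az": -0.12,"fingers": 0.45},
  {"tx": 0,"ty": 0,"tz": 0,"ax": 0,"ay": 0,"az": -0.12,"fingers": 0.45},
  {"tx": 0,"ty": 0,"tz": -0.03,"ax": 0,"ay": 0,"az": 0,"fingers": 0.45},
  {"tx": 0,"ty": 0,"tz": -0.04,"ax": 0,"ay": 0,"az": 0,"fingers": 0.45},
  {"tx": 0,"ty": 0,"tz": -0.04,"ax": 0,"ay": 0,"az": 0,"fingers": 0.45},
])

```text
t: 6.78
position: [0.5088, -0.0299, 0.1805]
orientation: [3.139, -0.002, 0.685]
contact_force: [0.1, 0.6, -1.1]
opening: 0.45
grasp_force: 0.0
```

drive_tool([
  {"tx": 0,"ty": 0,"tz": -0.02,"ax": 0,"ay": 0,"az": 0,"fingers": 0.45},
  {"tx": 0,"ty": 0,"tz": 0,"ax": 0,"ay": 0,"az": 0,"fingers": 0.45},
  {"tx": 0,"ty": 0,"tz": 0,"ax": 0,"ay": 0,"az": 0,"fingers": 0.45},
])

```text
t: 7.03
position: [0.5085, -0.0297, 0.1609]
orientation: [-3.141, 0.001, 0.686]
contact_force: [0.4, 0.0, 1.4]
opening: 0.453
grasp_force: 0.0
```

drive_tool([
  {"tx": 0,"ty": 0,"tz": -0.03,"ax": 0,"ay": 0,"az": 0,"fingers": 0.45},
  {"tx": 0,"ty": 0,"tz": -0.025,"ax": 0,"ay": 0,"az": 0,"fingers": 0.45},
  {"tx": 0,"ty": 0,"tz": -0.025,"ax": 0,"ay": 0,"az": 0,"fingers": 0.45},
  {"tx": 0,"ty": 0,"tz": -0.025,"ax": 0,"ay": 0,"az": 0,"fingers": 0.45},
  {"tx": 0,"ty": 0,"tz": 0,"ax": 0,"ay": 0,"az": 0,"fingers": 0.3},
  {"tx": 0,"ty": 0,"tz": 0,"ax": 0,"ay": 0,"az": 0,"fingers": 0.15},
  {"tx": 0,"ty": 0,"tz": 0,"ax": 0,"ay": 0,"az": 0,"fingers": 0.15},
  {"tx": 0,"ty": 0,"tz": 0,"ax": 0,"ay": 0,"az": 0,"fingers": 0.15},
])

```text
t: 7.7
position: [0.5101, -0.0298, 0.0579]
orientation: [3.139, -0.002, 0.686]
contact_force: [-0.2, 0.6, -0.1]
opening: 0.209
grasp_force: 0.0
```

drive_tool([
  {"tx": 0,"ty": 0,"tz": 0,"ax": 0,"ay": 0,"az": 0,"fingers": 0.15},
  {"tx": 0,"ty": 0,"tz": 0,"ax": 0,"ay": 0,"az": 0,"fingers": 0.15},
  {"tx": 0,"ty": 0,"tz": 0,"ax": 0,"ay": 0,"az": 0,"fingers": 0.15},
])

```text
t: 7.95
position: [0.5101, -0.0298, 0.0577]
orientation: [3.139, -0.002, 0.686]
contact_force: [-0.2, -1.1, 9.9]
opening: 0.185
grasp_force: 30.0
```

drive_tool([
  {"tx": 0.0025,"ty": -0.002,"tz": 0,"ax": 0,"ay": 0,"az": 0,"fingers": 0.15},
  {"tx": 0.0025,"ty": -0.002,"tz": 0,"ax": 0,"ay": 0,"az": 0,"fingers": 0.15},
  {"tx": 0,"ty": 0,"tz": 0,"ax": 0,"ay": 0,"az": 0,"fingers": 0.15},
  {"tx": 0,"ty": 0,"tz": 0,"ax": 0,"ay": 0,"az": 0,"fingers": 0.15},
])

```text
t: 8.28
position: [0.5148, -0.0335, 0.0576]
orientation: [3.14, -0.002, 0.686]
contact_force: [-2.0, 2.3, 10.8]
opening: 0.188
grasp_force: 30.0
```

drive_tool([
  {"tx": 0,"ty": 0,"tz": 0,"ax": 0,"ay": 0,"az": 0,"fingers": 0.25},
  {"tx": 0,"ty": 0,"tz": 0,"ax": 0,"ay": 0,"az": 0,"fingers": 0.4},
  {"tx": 0,"ty": 0,"tz": 0,"ax": 0,"ay": 0,"az": 0,"fingers": 0.4},
  {"tx": 0,"ty": 0,"tz": 0.02,"ax": 0,"ay": 0,"az": 0,"fingers": 0.4},
  {"tx": 0,"ty": 0,"tz": 0.04,"ax": 0,"ay": 0,"az": 0,"fingers": 0.4},
  {"tx": 0,"ty": 0,"tz": 0.04,"ax": 0,"ay": 0,"az": 0,"fingers": 0.4},
  {"tx": 0,"ty": 0,"tz": 0.04,"ax": 0,"ay": 0,"az": 0.12,"fingers": 0.2},
  {"tx": 0,"ty": 0,"tz": 0.04,"ax": 0,"ay": 0,"az": 0.12,"fingers": 0},
  {"tx": 0,"ty": 0,"tz": 0.04,"ax": 0,"ay": 0,"az": 0.12,"fingers": 0},
  {"tx": 0,"ty": 0.01,"tz": 0.02,"ax": 0,"ay": 0,"az": 0.12,"fingers": 0},
])

```text
t: 9.12
position: [0.5146, -0.0245, 0.3008]
orientation: [3.136, -0.001, 1.171]
contact_force: [0.6, -0.4, 0.4]
opening: 0.162
grasp_force: 0.0
```

drive_tool([
  {"tx": 0.015,"ty": 0.02,"tz": 0,"ax": 0,"ay": 0,"az": 0.12,"fingers": 0},
  {"tx": 0.02,"ty": 0.02,"tz": 0,"ax": 0,"ay": 0,"az": 0.12,"fingers": 0},
  {"tx": 0.02,"ty": 0.02,"tz": 0,"ax": 0,"ay": 0,"az": 0.12,"fingers": 0},
  {"tx": 0.02,"ty": 0.02,"tz": 0,"ax": 0,"ay": 0,"az": 0,"fingers": 0},
  {"tx": 0.02,"ty": 0.018,"tz": 0,"ax": 0,"ay": 0,"az": 0,"fingers": 0},
  {"tx": 0.015,"ty": 0,"tz": 0,"ax": 0,"ay": 0,"az": 0,"fingers": 0},
  {"tx": 0,"ty": 0,"tz": 0,"ax": 0,"ay": 0,"az": 0,"fingers": 0},
  {"tx": 0,"ty": 0,"tz": 0,"ax": 0,"ay": 0,"az": 0,"fingers": 0},
])

```text
t: 9.78
position: [0.6235, 0.0743, 0.2952]
orientation: [-3.141, 0.0, 1.526]
contact_force: [-0.9, -0.4, -0.5]
opening: 0.006
grasp_force: 0.0
```

Run:
```python
from h import *
t=ctrl.read_camera("top");s=ctrl.read_camera("side")
P1=orange(t,(343,283));P2=orange(s,(287,297));print(P1,P2)
S=[(346.8,174.8),(263.,272.2),P2[0][2]];T=[(262.3,193.6),(304.8,302.9),P1[0][2]]
def f(v):
    X=W(v[:3],[ball(0),peg(0),peg(v[3])]); return np.r_[(proj("side",X)-S).ravel(),(proj("top",X)-T).ravel()]
r=least_squares(f,[.56,.04,-.04,1]);print(r.x.round(4),r.fun.round(1))
cv2.imwrite("pics/c4.png",np.hstack([cv2.resize(s[220:340,240:400],None,fx=2.5,fy=2.5,interpolation=2),cv2.resize(t[210:330,245:365],None,fx=2.5,fy=2.5,interpolation=2)])[:,:,::-1])
```

```text
[(np.int32(62), [338, 279, 10, 9], [342.3, 283.2])] [(np.int32(51), [285, 295, 8, 8], [288.5, 298.4])]
[ 0.5625  0.0427 -0.0407  1.0342] [-0.2  0.4 -0.5 -1.  -0.3 -1.  -0.   0.   0.9 -0.3  0.6 -0.2]
```

View pics/c4.png

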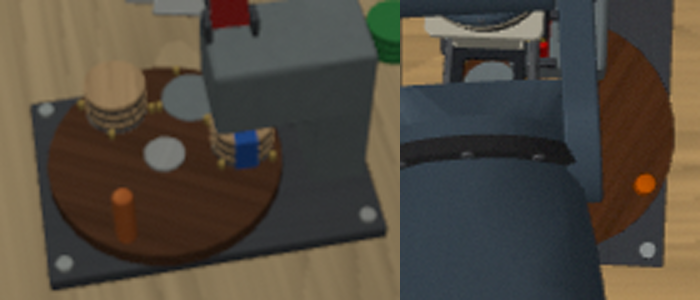

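The table is now at 1.034 ± 0.016, which is in the click. Both stacks are seated (side crop: blue at 245,150, plain at 115,95). Now the catch.

drive_tool([
  {"tx": 0,"ty": 0,"tz": -0.03,"ax": 0,"ay": 0,"az": 0,"fingers": 0},
  {"tx": 0,"ty": 0,"tz": -0.03,"ax": 0,"ay": 0,"az": 0,"fingers": 0},
  {"tx": 0,"ty": 0,"tz": -0.023,"ax": 0,"ay": 0,"az": 0,"fingers": 0},
  {"tx": 0,"ty": 0,"tz": 0,"ax": 0,"ay": 0,"az": 0,"fingers": 0},
  {"tx": 0,"ty": -0.006,"tz": 0,"ax": 0,"ay": 0,"az": 0,"fingers": 0},
  {"tx": 0,"ty": -0.006,"tz": 0,"ax": 0,"ay": 0,"az": 0,"fingers": 0},
  {"tx": 0,"ty": -0.006,"tz": 0,"ax": 0,"ay": 0,"az": 0,"fingers": 0},
  {"tx": 0,"ty": -0.006,"tz": 0,"ax": 0,"ay": 0,"az": 0,"fingers": 0},
])

```text
t: 10.55
position: [0.6242, 0.0498, 0.2143]
orientation: [3.139, -0.0, 1.526]
contact_force: [-0.2, 0.8, 0.2]
opening: 0.005
grasp_force: 0.7
```

drive_tool([
  {"tx": 0,"ty": -0.006,"tz": 0,"ax": 0,"ay": 0,"az": 0,"fingers": 0},
  {"tx": 0,"ty": -0.006,"tz": 0,"ax": 0,"ay": 0,"az": 0,"fingers": 0},
  {"tx": 0,"ty": -0.006,"tz": 0,"ax": 0,"ay": 0,"az": 0,"fingers": 0},
  {"tx": 0,"ty": -0.006,"tz": 0,"ax": 0,"ay": 0,"az": 0,"fingers": 0},
  {"tx": 0,"ty": -0.006,"tz": 0,"ax": 0,"ay": 0,"az": 0,"fingers": 0},
  {"tx": 0,"ty": -0.004,"tz": 0,"ax": 0,"ay": 0,"az": 0,"fingers": 0},
  {"tx": 0,"ty": 0,"tz": 0,"ax": 0,"ay": 0,"az": 0,"fingers": 0},
  {"tx": 0,"ty": 0,"tz": 0,"ax": 0,"ay": 0,"az": 0,"fingers": 0},
])

```text
t: 11.22
position: [0.6237, 0.0162, 0.2126]
orientation: [-3.141, -0.0, 1.525]
contact_force: [0.2, 0.9, 0.7]
opening: 0.005
grasp_force: 0.0
```

drive_tool([
  {"tx": 0,"ty": 0,"tz": 0.03,"ax": 0,"ay": 0,"az": 0,"fingers": 0},
  {"tx": 0,"ty": 0,"tz": 0.04,"ax": 0,"ay": 0,"az": 0,"fingers": 0},
  {"tx": 0,"ty": 0,"tz": 0.04,"ax": 0,"ay": 0,"az": 0,"fingers": 0},
  {"tx": 0,"ty": 0,"tz": 0.02,"ax": 0,"ay": 0,"az": 0,"fingers": 0.3},
  {"tx": 0,"ty": 0,"tz": 0,"ax": 0,"ay": 0,"az": 0,"fingers": 0.65},
  {"tx": 0,"ty": 0,"tz": 0,"ax": 0,"ay": 0,"az": 0,"fingers": 0.65},
])

```text
t: 11.72
position: [0.624, 0.0167, 0.3433]
orientation: [3.14, -0.0, 1.526]
contact_force: [0.1, -0.7, -0.4]
opening: 0.172
grasp_force: 0.0
```

Run:
```python
from h import *
p=[.5625,.0427,-.042]
s=ctrl.read_camera("side");w=ctrl.read_camera("wrist")
print(orange(s,(347,175)),W(p,[ball(0),ball(.78)]).round(4))
cv2.imwrite("pics/c5.png",np.hstack([cv2.resize(s[120:320,240:400],None,fx=2.5,fy=2.5,interpolation=2),cv2.copyMakeBorder(cv2.resize(w,(400,300)),0,200,0,0,0)])[:,:,::-1])
```

```text
[(np.int32(38), [349, 169, 5, 12], [351.1, 174.8])] [[0.6744 0.1231 0.2542]
 [0.576  0.1272 0.2453]]
```

View pics/c5.png

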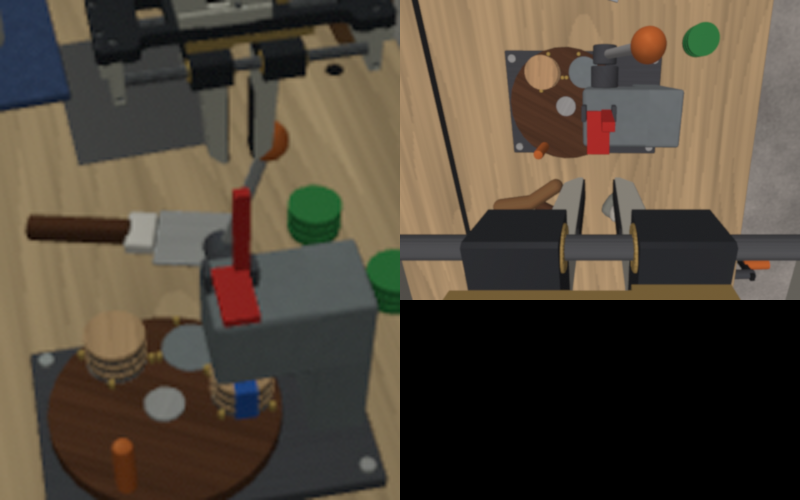

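The catch is open: arm upright at crop (240,230), tab flat at (235,295). The lever ball is still up. Next I cage the ball between the fingers along x.

drive_tool([
  {"tx": 0.015,"ty": 0.03,"tz": 0,"ax": 0,"ay": 0,"az": 0,"fingers": 0.65},
  {"tx": 0.015,"ty": 0.03,"tz": 0,"ax": 0,"ay": 0,"az": 0,"fingers": 0.65},
  {"tx": 0.015,"ty": 0.03,"tz": 0,"ax": 0,"ay": 0,"az": 0,"fingers": 0.65},
  {"tx": 0.005,"ty": 0.016,"tz": 0,"ax": 0,"ay": 0,"az": 0,"fingers": 0.65},
  {"tx": 0,"ty": 0,"tz": 0,"ax": 0,"ay": 0,"az": 0,"fingers": 0.65},
  {"tx": 0,"ty": 0,"tz": -0.03,"ax": 0,"ay": 0,"az": 0,"fingers": 0.65},
  {"tx": 0,"ty": 0,"tz": -0.03,"ax": 0,"ay": 0,"az": 0,"fingers": 0.65},
])

```text
t: 12.4
position: [0.6738, 0.1222, 0.2818]
orientation: [3.14, 0.0, 1.526]
contact_force: [0.7, 0.9, -0.6]
opening: 0.644
grasp_force: 0.0
```

drive_tool([
  {"tx": 0,"ty": 0,"tz": -0.02,"ax": 0,"ay": 0,"az": 0,"fingers": 0.65},
  {"tx": 0,"ty": 0,"tz": -0.02,"ax": 0,"ay": 0,"az": 0,"fingers": 0.65},
  {"tx": 0,"ty": 0,"tz": -0.005,"ax": 0,"ay": 0,"az": 0,"fingers": 0.65},
  {"tx": 0,"ty": 0,"tz": 0,"ax": 0,"ay": 0,"az": 0,"fingers": 0.55},
  {"tx": 0,"ty": 0,"tz": 0,"ax": 0,"ay": 0,"az": 0,"fingers": 0.45},
  {"tx": 0,"ty": 0,"tz": 0,"ax": 0,"ay": 0,"az": 0,"fingers": 0.45},
])

```text
t: 12.9
position: [0.6742, 0.1222, 0.239]
orientation: [3.14, -0.0, 1.526]
contact_force: [0.7, 0.7, -0.2]
opening: 0.486
grasp_force: 0.0
```

drive_tool([
  {"tx": -0.007,"ty": 0.0003,"tz": 0.001,"ax": 0,"ay": 0,"az": 0,"fingers": 0.45},
  {"tx": -0.008,"ty": 0.0003,"tz": 0.001,"ax": 0,"ay": 0,"az": 0,"fingers": 0.45},
  {"tx": -0.008,"ty": 0.0003,"tz": 0.001,"ax": 0,"ay": 0,"az": 0,"fingers": 0.45},
  {"tx": -0.008,"ty": 0.0003,"tz": 0,"ax": 0,"ay": 0,"az": 0,"fingers": 0.45},
  {"tx": -0.008,"ty": 0.0003,"tz": 0,"ax": 0,"ay": 0,"az": 0,"fingers": 0.45},
  {"tx": -0.008,"ty": 0.0003,"tz": 0,"ax": 0,"ay": 0,"az": 0,"fingers": 0.45},
  {"tx": -0.008,"ty": 0.0003,"tz": 0,"ax": 0,"ay": 0,"az": 0,"fingers": 0.45},
  {"tx": -0.008,"ty": 0.0003,"tz": 0,"ax": 0,"ay": 0,"az": 0,"fingers": 0.45},
])

```text
t: 13.57
position: [0.6115, 0.125, 0.2429]
orientation: [3.136, -0.001, 1.526]
contact_force: [5.4, 0.9, 1.6]
opening: 0.453
grasp_force: 2.8
```

drive_tool([
  {"tx": -0.008,"ty": 0.0003,"tz": -0.001,"ax": 0,"ay": 0,"az": 0,"fingers": 0.45},
  {"tx": -0.008,"ty": 0.0003,"tz": -0.002,"ax": 0,"ay": 0,"az": 0,"fingers": 0.45},
  {"tx": -0.008,"ty": 0.0003,"tz": -0.002,"ax": 0,"ay": 0,"az": 0,"fingers": 0.45},
  {"tx": -0.006,"ty": 0.0003,"tz": -0.002,"ax": 0,"ay": 0,"az": 0,"fingers": 0.45},
  {"tx": 0,"ty": 0,"tz": 0,"ax": 0,"ay": 0,"az": 0,"fingers": 0.45},
])

```text
t: 13.98
position: [0.5819, 0.1262, 0.2362]
orientation: [3.134, -0.001, 1.526]
contact_force: [10.3, -0.1, 4.5]
opening: 0.452
grasp_force: 4.5
```

drive_tool([
  {"tx": -0.005,"ty": 0,"tz": -0.001,"ax": 0,"ay": 0,"az": 0,"fingers": 0.45},
  {"tx": -0.004,"ty": 0,"tz": 0,"ax": 0,"ay": 0,"az": 0,"fingers": 0.45},
  {"tx": -0.003,"ty": 0,"tz": 0,"ax": 0,"ay": 0,"az": 0,"fingers": 0.45},
  {"tx": 0,"ty": 0,"tz": 0,"ax": 0,"ay": 0,"az": 0,"fingers": 0.45},
  {"tx": 0,"ty": 0,"tz": 0,"ax": 0,"ay": 0,"az": 0,"fingers": 0.45},
])

```text
t: 14.4
position: [0.5718, 0.1262, 0.2337]
orientation: [3.132, -0.002, 1.526]
contact_force: [21.8, 2.2, -10.3]
opening: 0.461
grasp_force: 11.0
```

drive_tool([
  {"tx": -0.002,"ty": 0,"tz": 0,"ax": 0,"ay": 0,"az": 0,"fingers": 0.45},
  {"tx": 0,"ty": 0,"tz": 0,"ax": 0,"ay": 0,"az": 0,"fingers": 0.45},
  {"tx": 0,"ty": 0,"tz": 0,"ax": 0,"ay": 0,"az": 0,"fingers": 0.45},
])

```text
t: 14.65
position: [0.5715, 0.1262, 0.2337]
orientation: [3.128, -0.002, 1.526]
contact_force: [33.3, 3.1, -18.4]
opening: 0.458
grasp_force: 16.6
```

Run:
```python
from h import *
p=[.5625,.0427,-.042]
s=ctrl.read_camera("side");t=ctrl.read_camera("top")
for q in(.7,.78): print(q,proj("side",W(p,ball(q))))
print(orange(s,proj("side",W(p,ball(.78)))[0]),proj("top",W(p,ball(.78))),orange(t,proj("top",W(p,ball(.78)))[0]))
cv2.imwrite("pics/c6.png",np.hstack([cv2.resize(s[120:340,240:400],None,fx=2.5,fy=2.5,interpolation=2),cv2.resize(t[120:340,230:370],None,fx=2.5,fy=2.5,interpolation=2)])[:,:,::-1])
```

```text
0.7 [[303.58922231 182.93027482]]
0.78 [[299.10890245 185.20667178]]
[(np.int32(150), [292, 178, 14, 13], [298.7, 184.2])] [[260.20025762 246.08215187]] []
```

View pics/c6.png

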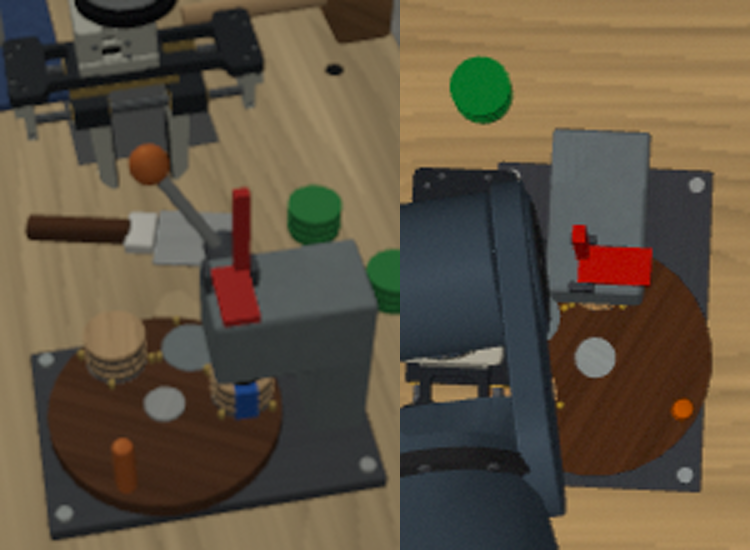

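The ball is at (298.7,184.2) against a predicted (299.1,185.2) for 0.78, and extra commands no longer move it, so the lever is on its stop. I ease the push back to about 22 N and hand in.

drive_tool([
  {"tx": 0.0015,"ty": 0,"tz": 0,"ax": 0,"ay": 0,"az": 0,"fingers": 0.45},
  {"tx": 0,"ty": 0,"tz": 0,"ax": 0,"ay": 0,"az": 0,"fingers": 0.45},
  {"tx": 0,"ty": 0,"tz": 0,"ax": 0,"ay": 0,"az": 0,"fingers": 0.45},
  {"tx": 0,"ty": 0,"tz": 0,"ax": 0,"ay": 0,"az": 0,"fingers": 0.45},
])

```text
t: 15.08
position: [0.5717, 0.1262, 0.2337]
orientation: [3.131, -0.002, 1.526]
contact_force: [24.7, 2.0, -13.1]
opening: 0.456
grasp_force: 12.2
```

```bash
python3 -c "
from rig import ctrl
print(ctrl.hand_in())"
```

```text
the job is handed in; nothing more can be done
None
```

I handed the job in at about 15 s: the blue stack is in its click position under the ram (turntable about 1.03 rad, after a second small nudge), the catch was flipped open after that, and the lever was then pulled and is held on its stop at about 25 N.

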